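# Open the dust-filter cover of a bench cooling block

## Robot

A 6-joint arm with a two-finger parallel gripper is mounted at the origin on the work surface. World frame = base frame: x ahead of the robot, y to its left, z up, the work surface at z = 0. Lengths are in m, angles in rad, forces in N, time in s.
With the tool pointing down it reaches from about 0.35 to 0.775 m from the base axis. Payload 5.5 kg.
Tool frame: the origin (TCP) lies on the mounting face of the last link; the fingertips stand 173 mm ahead of it and the grasp point (between the pads) lies 155 mm ahead of it; z points along the fingers, y is the direction in which the jaws open and shut (so a half turn about z gives the same grasp; the last joint's range is limited). The gripper opens to 85 mm and grips with 20 to 120 N. Pads are 22 mm wide; open, the fingers measure 114 mm over their backs; the gripper's body (76 mm by 85 mm) begins 54 mm behind the grasp point. The pads swing forward as they close: fully open they stand 13 mm farther back than shut.
Start: joints at [-1.345, 0.313, 0.046, 1.304, 0, 1.431], TCP at [0.206, -0.537, 0.405] pointing down, gripper open.
Joint ranges: [-2.76, 2.76], [-0.86, 1.69], [-1.03, 1.26], [-2.2, 2.34], [-1.47, 1.5], [-3.14, 3.14]. Speed limits (rad/s): [2.57, 2.57, 3.14, 3.14, 3.14, 3.14].

## Interface

Orientations are given as a unit quaternion [w, x, y, z].
In Python, from workcell import * gives the robot as it stands. The module is installed in compiled form; this text tells all that it offers.
- The arm moves only by the shell command python3 -m crank 'ROWS' [FORCE]. ROWS is JSON, a list of rows, each a list of 7 numbers: the shift along the tool's x, y, z in mm, then the turn, a rotation vector about the tool's x, y, z in degrees, then the opening, from 0 (shut) to 1 (fully open). A call has exactly 8 rows; each row shifts and turns the commanded pose from where the row before left it, along the tool's axes as they then stand; what a row does not reach is not made up. A row lasts 1/8 s, in which the tool goes at most 62.5 mm and 10.7 degrees, less where a joint would pass 70% of its speed; a pose out of reach is approached as far as the arm can. A call with a gripper value outside its range is refused whole. The fingers move at their own pace and stop on an object; FORCE is the grip in N (left out, the last holds). Time passes only in rows, so rows that do not move let the fingers close, or fill a call up. It gives the time, the measured TCP pose, the force and the opening at its end, in the units of the state.
- get_state(): the state, without advancing time (a new reading comes with each control period).
- read_camera(name): name is "side" or "top"; returns the picture (480x640x3 uint8, blue, green, red); there is no depth.
- calibration(name): a dict with "fx", "fy", "cx", "cy" (pixels), "extrinsics" (4x4, takes a point from world to camera coordinates). Camera axes: x right, y down, z forward; pixel columns grow to the right and rows downward; lengths in m; the calibration is good to about 2 mm. A picture is of the moment at which its call begins. calibration takes no time and is no camera call.
- hand_in(): hands the job in, once; it reports no verdict.
The state is a dict: "clock": time; "joint_pos": joint angles; "qvel": joint speeds; "tau": joint torques, N m; "tcp_pos": TCP position; "orientation": TCP orientation; "wrist_force": force on the tool from outside, world axes, zero at the start; "ft_torque": the same for the moment, N m; "finger_gap": finger opening in m.
Only numpy, scipy, OpenCV 4.12 (cv2) and the standard library are available. Lean on these libraries where they do the work, as an engineer would, in place of code of your own. Each camera call takes 0.05 s, during which the arm holds its last target.

## Task

The dust filter of the cooling block is due for a change. With a fingertip press the green snap tab in until the grey louvred cover is released, then push the cover along the deck, off its rails, until the filter opening is completely uncovered. Nothing is to be gripped or lifted: leave the cover lying flat and still on top of the machine, do not touch the filter, and do not disturb the jar, bottle, beaker or spare filter.

Things in the scene. Friction and masses are not known exactly. Their poses are not given: they have to be found in the camera images.
- unit: the cooling block: fixed white machine with a blue band, 250 (x) x 400 (y) x 110 mm high. Origin: centre of its underside on the bench; +x to its rear (away from the robot), +y to its left. Flat top (deck) at z = 110 mm. Rear of the deck: aluminium block with tubes, x 20 to 105, y -160 to -30, up to 22 mm above the deck. Front: tab, cover and free deck lie in a row along y, centred on x = -55 mm
- snap_tab (a joint): travel of the snap tab straight down, m: 0 out, 0.008 fully in. Its spring pushes back with about 1.6 N at 0 and 5 N fully in; latch friction can add some 3 to 4 N. The latch (a nose just inside the cover's back wall, 7 mm above the deck when out) lets go at about 0.006. Left alone the tab springs out; that does not lock the freed cover again
- tab_pad (a point): centre of the top of the green pad of the snap tab, 30 (x) x 26 (y) mm, 10 mm above the deck when out and 2 mm when fully in; at x = -55, y = -172 mm of the unit. It moves with the tab. A green tongue level with the deck leads from it under the cover. The cover's back stands 37 mm to its +y side while latched
- cover: loose grey louvred filter cover, 97 (x) x 100 (y) x 22 mm high, about 140 g, hollow, with 3.5 mm side flanges. Origin: centre of its underside; axes like the unit's. Latched: at x -55, y -85, z 110 mm of the unit. Let go, the plungers push it about 14 mm to +y and it stops; it then slides to +y with about 1 N of friction. Its back clears opening and rails with its origin beyond y = 0
- cover_back (a point): middle of the upright flat back wall of the cover (its -y face, 80 mm wide, 22 mm high), 16 mm above its underside, 50 mm to the -y side of its origin: the place to push it to +y. A fingertip kept 12 mm above the deck passes over tab, rails and bosses and still meets this wall
- back_corner_near (a point): lower back corner of the cover on its -x side, at (-48.5, -50, 0) mm of the cover
- back_corner_far (a point): lower back corner of the cover on its +x side, at (48.5, -50, 0) mm of the cover
- opening_end (a point): on the deck, middle of the left (+y) edge of the filter opening, at x = -55, y = -50, z = 110 mm of the unit. The opening spans x -89 to -21, y -120 to -50 mm. Beside it two rails (y -135 to -50 mm, 9 mm high, inner faces 99 mm apart) have lips over the cover's flanges: seated, the cover cannot rise, only slide to +y. Free flat deck from here to y = 200 mm
- boss_near (a point): middle of the top of a fixed boss, 12 (x) x 14 (y) x 10 mm high on the deck, at x = -92, y = -150 mm of the unit, behind the cover; its spring plunger (6 mm thick, 2 to 9 mm above the deck) reaches the cover's back and extends up to 14 mm to +y when the cover is let go
- boss_far (a point): the same on the second boss, at x = -18, y = -150 mm of the unit; 62 mm are free between the two bosses
- filter: pleated dust filter, fixed in the opening under the cover, 68 x 70 mm; origin at the centre of its underside, its top 10 mm below the deck
- jar: loose amber jar with a white cap, 36 mm across, 45 mm high, standing on the rear left part of the deck; origin at the centre of its underside
- bottle: loose clear bottle with a blue cap, 70 mm across, 160 mm high, on the bench left of the unit; origin at the centre of its underside
- beaker: loose glass beaker, 68 mm across, 85 mm high, on the bench left of the unit; origin at the centre of its underside
- spare_filter: loose yellow spare filter, 66 x 68 x 13 mm, lying on the bench right of the unit; origin at the centre of its underside
Not all that is in view belongs to the job. Of the things like the cover, leave any that is orange; of the rest the larger one is meant.

How it is judged:
By the outcome, as a careful person would: the job done as asked, in the order asked, and still so for the second after the job is handed in, with the robot touching nothing.
It also fails if it takes over 34 s, if anything falls off the work surface, if the arm or the gripper's body presses on something with over 40 N, if the wrist force passes 120 N, or if a joint passes its speed limit or range.

## Working session

There is one attempt and no reset: what is moved stays moved. The work goes in short steps, Python scripts to look and compute and a shell command to move; the robot and the scene stay as the last step left them, time stands still between calls to the robot, and variables do not carry over. Pictures are saved under pics/ and viewed, and the job is handed in when it is done.

```bash
mkdir -p pics
python3 - <<'E'
from workcell import *
import cv2
s=get_state();print(s)
for n in("side","top"):
    cv2.imwrite(f"pics/{n}0.png",read_camera(n)); print(n,calibration(n))
E
```

```text
{'clock': 0.0, 'joint_pos': array([-1.34462994e+00,  3.14039033e-01,  4.49494295e-02,  1.30360765e+00,
        7.54062781e-06,  1.43117670e+00]), 'qvel': array([ 0.00182189, -0.00058813, -0.0010599 , -0.00159523,  0.00039755,
        0.00072168]), 'tau': array([ 1.86784669e-04, -4.80628288e+01,  2.98530614e+01,  1.94103067e-02,
       -1.70145731e-04, -3.49967692e-06]), 'tcp_pos': array([ 0.20560349, -0.53676759,  0.40377451]), 'orientation': array([-9.49734901e-04,  9.83321200e-01,  1.81874997e-01, -3.73500667e-05]), 'wrist_force': array([-0.62695186,  0.25264479,  0.02665626]), 'ft_torque': array([-0.02273666, -0.01844972, -0.00594273]), 'finger_gap': 0.08570245378316466}
side {'fx': 541.3470529203761, 'fy': 541.3470529203761, 'cx': 324.7193890150159, 'cy': 234.85826284153185, 'extrinsics': array([[-0.84105806, -0.54084501,  0.01039302,  0.440204  ],
       [-0.42270558,  0.64511015, -0.6365162 ,  0.2830971 ],
       [ 0.33755197, -0.53974027, -0.7711933 ,  1.02835208],
       [ 0.        ,  0.        ,  0.        ,  1.        ]])}
top {'fx': 511.45844175197715, 'fy': 511.45844175197715, 'cx': 320.13814535945363, 'cy': 235.5195213281782, 'extrinsics': array([[-0.01374776, -0.99928649, -0.03517833,  0.0230156 ],
       [-0.98932792,  0.0186977 , -0.14450145,  0.54154344],
       [ 0.1450561 ,  0.03281634, -0.98887907,  1.18499404],
       [ 0.        ,  0.        ,  0.        ,  1.        ]])}
```

View pics/side0.png

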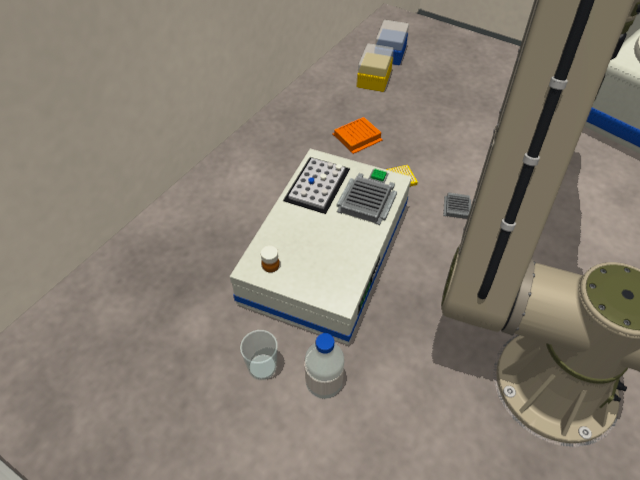

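View pics/top0.png

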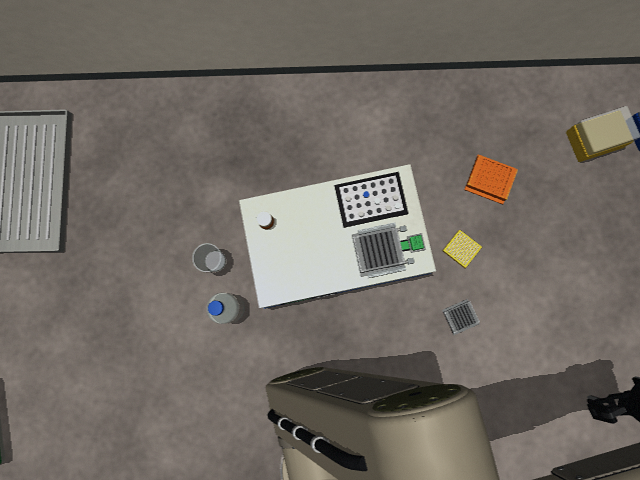

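Candidates for the cover: the grey louvred one on the unit at top (380,250), the orange one at (492,179), and a small grey one on the bench at (461,317). The big ribbed plate at (30,180) is off to the side. I choose the one on the unit, which has the tab at (416,243). Next, a close crop.

Run:
```python
import cv2
a=cv2.imread("pics/top0.png")[155:315,230:450]
cv2.imwrite("pics/topcrop.png",cv2.resize(a,None,fx=3.6,fy=3.6,interpolation=cv2.INTER_CUBIC))
a=cv2.imread("pics/side0.png")[140:340,225:425]
cv2.imwrite("pics/sidecrop.png",cv2.resize(a,None,fx=3,fy=3,interpolation=cv2.INTER_CUBIC))
```

```text
(no output)
```

View pics/topcrop.png

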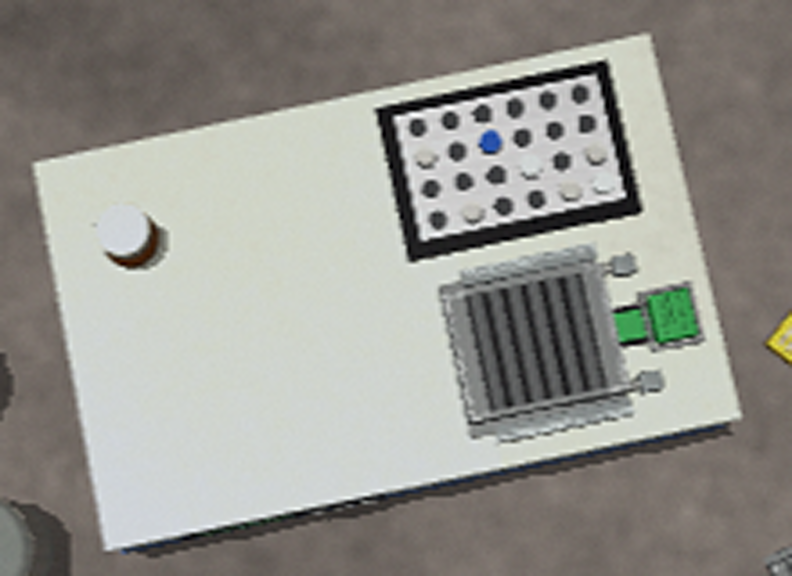

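View pics/sidecrop.png

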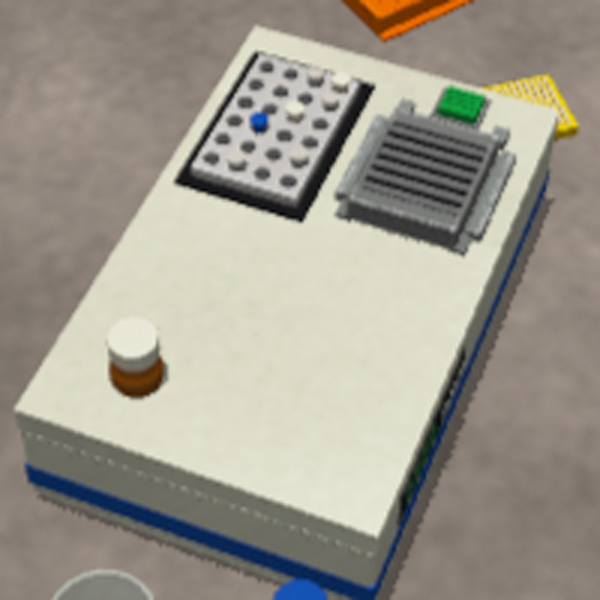

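```bash
cat > h.py <<'E'
import numpy as np, cv2
from workcell import *
from scipy.optimize import least_squares
from scipy.spatial.transform import Rotation as R
def proj(n,P):
    c=calibration(n);E=c["extrinsics"];p=np.atleast_2d(P)@E[:3,:3].T+E[:3,3]
    return np.c_[c["fx"]*p[:,0]/p[:,2]+c["cx"],c["fy"]*p[:,1]/p[:,2]+c["cy"]]
def ray(n,uv,z):
    c=calibration(n);E=c["extrinsics"];d=np.array([(uv[0]-c["cx"])/c["fx"],(uv[1]-c["cy"])/c["fy"],1])
    Rt=E[:3,:3].T;o=-Rt@E[:3,3];w=Rt@d;return o+w*(z-o[2])/w[2]
def u2w(q,P):
    x,y,a=q;P=np.atleast_2d(P);c,s=np.cos(a),np.sin(a)
    return np.c_[x+c*P[:,0]-s*P[:,1],y+s*P[:,0]+c*P[:,1],P[:,2]]
E
python3 - <<'E'
from h import *
L=np.array([[.125,.2,.11],[.125,-.2,.11],[-.125,-.2,.11],[-.125,.2,.11],[-.055,-.172,.12]])
T=np.array([[34,162],[650,34],[740,418],[106,550],[672,313]])/3.6+[230,155]
S=np.array([[17,410],[255,27],[557,115],[378,538],[463,102]])/3+[225,140]
for name,sel in(("top",(1,0)),("side",(0,1)),("both",(1,1))):
    f=lambda q:np.r_[sel[0]*(proj("top",u2w(q,L))-T).ravel(),sel[1]*(proj("side",u2w(q,L))-S).ravel()]
    r=least_squares(f,[.55,0,.2],x_scale=[.1,.1,.1]);print(name,r.x,np.degrees(r.x[2]));print(f(r.x).reshape(-1,2).round(1).tolist())
q=r.x;np.save("q.npy",q)
print(u2w(q,[[-.055,-.172,.12],[-.055,-.135,.126],[-.055,-.05,.11],[-.092,-.15,.12],[-.018,-.15,.12]]).round(4))
print([ray("top",p,.12).round(4) for p in [T[4]]],[ray("side",p,.12).round(4) for p in [S[4]]])
E
```

```text
top [ 0.53237448 -0.0237363   0.18863952] 10.808248075382398
[[-0.2, -0.1], [-0.3, -0.3], [0.3, -0.0], [-0.2, -0.0], [0.3, 0.5], [-0.0, -0.0], [0.0, -0.0], [0.0, -0.0], [-0.0, -0.0], [-0.0, -0.0]]
side [ 0.53010718 -0.0209413   0.19014436] 10.894469131765756
[[-0.0, 0.0], [-0.0, 0.0], [-0.0, 0.0], [-0.0, 0.0], [-0.0, 0.0], [-1.2, 0.5], [0.0, -0.3], [1.3, -1.2], [0.3, 0.5], [-0.3, -0.4]]
both [ 0.53136235 -0.02262084  0.189645  ] 10.865858172674331
[[-0.7, 0.4], [-0.8, 0.1], [-0.1, 0.3], [-0.6, 0.5], [-0.2, 0.8], [-1.2, -0.5], [0.0, -0.9], [1.2, -1.8], [0.1, -0.5], [-0.4, -1.0]]
[[ 0.5098 -0.2019  0.12  ]
 [ 0.5028 -0.1656  0.126 ]
 [ 0.4868 -0.0821  0.11  ]
 [ 0.4693 -0.1873  0.12  ]
 [ 0.542  -0.1733  0.12  ]]
[array([ 0.5116, -0.2024,  0.12  ])] [array([ 0.5075, -0.1996,  0.12  ])]
```

Both pictures agree on the unit to 2–3 mm: it stands at about (0.531, -0.023) with a yaw of 10.9°, with the cover latched and the tab out. I'll turn the tool so its x lies along unit +y, shut the gripper, then go above the tab.

```bash
python3 -m crank '[[0,0,0,0,0,-10,0],[0,0,0,0,0,-10,0],[0,0,0,0,0,-10,0],[0,0,0,0,0,-10,0],[0,0,0,0,0,-10,0],[0,0,0,0,0,-10,0],[0,0,0,0,0,-10,0],[0,0,0,0,0,-10,0]]' 20
cat > goal.py <<'E'
from h import *
import sys
s=get_state();q=np.load("q.npy")
Rm=R.from_quat(np.roll(s["orientation"],-1)).as_matrix()
def rep(P):
    "P: fingertip goal in unit frame, mm"
    g=u2w(q,np.array(P)/1e3)[0]
    Rg=R.from_euler('z',q[2]).as_matrix()@np.array([[0,1,0],[1,0,0],[0,0,-1.]])
    tg=g-Rg[:,2]*.173
    print("shift tool mm",((tg-s["tcp_pos"])@Rm*1e3).round(1),"turn",np.degrees(R.from_matrix(Rm.T@Rg).as_rotvec()).round(2))
    tip=s["tcp_pos"]+Rm[:,2]*.173;c,n=np.cos(q[2]),np.sin(q[2]);d=tip[:2]-q[:2]
    print("tip unit mm",np.round([1e3*(c*d[0]+n*d[1]),1e3*(-n*d[0]+c*d[1]),tip[2]*1e3],1),"F",s["wrist_force"].round(2),"gap",round(s["finger_gap"],4),"t",s["clock"])
rep([float(v) for v in sys.argv[1:4]])
E
python3 goal.py -55 -172 160
```

```text
clock: 1.1
tcp_pos: [0.2056, -0.5368, 0.4041]
orientation: [-0.0, 0.634, 0.773, 0.0]
wrist_force: [0.3, 0.2, -1.1]
finger_gap: 0.0001
shift tool mm [268.8 363.8  71.4] turn [-0.   -0.07  0.42]
tip unit mm [-416.8 -443.4  231.1] F [ 0.29  0.2  -1.08] gap 0.0001 t 1.1
```

```bash
python3 -m crank '[[36,48,9,0,0,0,0],[36,48,9,0,0,0,0],[36,48,9,0,0,0,0],[36,48,9,0,0,0,0],[36,48,9,0,0,0,0],[36,48,9,0,0,0,0],[36,48,9,0,0,0,0],[17,28,8,0,0,0.4,0]]'
python3 goal.py -55 -172 130
python3 - <<'E'
from h import *
for n in("side","top"):
    im=read_camera(n);c=proj(n,u2w(np.load("q.npy"),[[-.055,-.1,.11]]))[0].astype(int)
    a=im[c[1]-80:c[1]+80,c[0]-100:c[0]+100];cv2.imwrite(f"pics/{n}1.png",cv2.resize(a,None,fx=3,fy=3,interpolation=cv2.INTER_CUBIC))
E
python3 -c "
import cv2,numpy as np
cv2.imwrite('pics/b1.png',cv2.resize(np.vstack([cv2.imread('pics/side1.png'),cv2.imread('pics/top1.png')]),None,fx=.62,fy=.62))"
```

```text
clock: 2.1
tcp_pos: [0.5131, -0.2011, 0.333]
orientation: [-0.0, 0.638, 0.77, 0.0]
wrist_force: [0.3, -1.8, 0.2]
finger_gap: 0.0002
shift tool mm [-0.2 -3.4 30. ] turn [-0.03 -0.04 -0.16]
tip unit mm [ -51.6 -171.8  160. ] F [ 0.31 -1.82  0.25] gap 0.0002 t 2.1
```

View pics/b1.png

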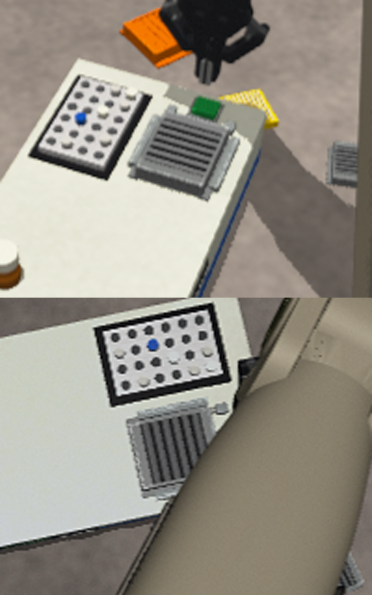

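The side picture shows the shut fingertips over the green pad at about (205,80), and the cover is still seated. Now going down to just above the pad, then pressing.

```bash
python3 -m crank '[[0,-1.5,10,0,0,0,0],[0,-1.5,10,0,0,0,0],[0,0,10,0,0,0,0],[0,0,6,0,0,0,0],[0,0,0,0,0,0,0],[0,0,0,0,0,0,0],[0,0,0,0,0,0,0],[0,0,0,0,0,0,0]]'
python3 goal.py -55 -172 112
```

```text
clock: 3.2
tcp_pos: [0.5091, -0.2042, 0.298]
orientation: [0.0, 0.639, 0.769, 0.0]
wrist_force: [0.1, -0.3, -0.5]
finger_gap: -0.0001
shift tool mm [ 2.2  1.1 13. ] turn [ 0.03  0.03 -0.3 ]
tip unit mm [ -56.  -174.2  125. ] F [ 0.1  -0.25 -0.48] gap -0.0001 t 3.2
```

```bash
python3 -m crank '[[0,0,2,0,0,0,0],[0,0,2,0,0,0,0],[0,0,2,0,0,0,0],[0,0,1,0,0,0,0],[0,0,1,0,0,0,0],[0,0,1,0,0,0,0],[0,0,1,0,0,0,0],[0,0,0,0,0,0,0]]'
python3 goal.py -55 -172 112
```

```text
clock: 4.2
tcp_pos: [0.5089, -0.2042, 0.2881]
orientation: [0.0, 0.639, 0.769, -0.0]
wrist_force: [-0.7, 0.5, 4.7]
finger_gap: 0.0
shift tool mm [2.1 1.3 3.1] turn [ 0.02  0.02 -0.3 ]
tip unit mm [ -56.2 -174.1  115.1] F [-0.66  0.51  4.69] gap 0.0 t 4.2
```

Contact: the pad is about 5 mm in at 4.7 N. Pressing further.

```bash
python3 -m crank '[[0,0,1,0,0,0,0],[0,0,1,0,0,0,0],[0,0,1,0,0,0,0],[0,0,0.5,0,0,0,0],[0,0,0,0,0,0,0],[0,0,0,0,0,0,0],[0,0,0,0,0,0,0],[0,0,0,0,0,0,0]]'
python3 goal.py -55 -172 112
cat > look.py <<'E'
from h import *
import sys
k=sys.argv[1];o=[]
for n in sys.argv[2:]:
    im=read_camera(n);c=proj(n,u2w(np.load("q.npy"),[[-.04,-.06,.11]]))[0].astype(int)
    a=im[c[1]-80:c[1]+80,c[0]-100:c[0]+100];print(n,"crop origin",c-[100,80]);o.append(cv2.resize(a,None,fx=3.5 if len(sys.argv)==3 else 1.85,fy=3.5 if len(sys.argv)==3 else 1.85,interpolation=cv2.INTER_CUBIC))
cv2.imwrite(f"pics/{k}.png",np.vstack(o))
E
python3 look.py p2 side
```

```text
clock: 5.2
tcp_pos: [0.5089, -0.2042, 0.2853]
orientation: [0.0, 0.639, 0.769, 0.0]
wrist_force: [-3.9, 1.0, 11.5]
finger_gap: 0.0001
shift tool mm [2.1 1.3 0.3] turn [ 0.03  0.04 -0.3 ]
tip unit mm [ -56.2 -174.2  112.3] F [-3.9   1.02 11.5 ] gap 0.0001 t 5.2
side crop origin [255 128]
```

View pics/p2.png

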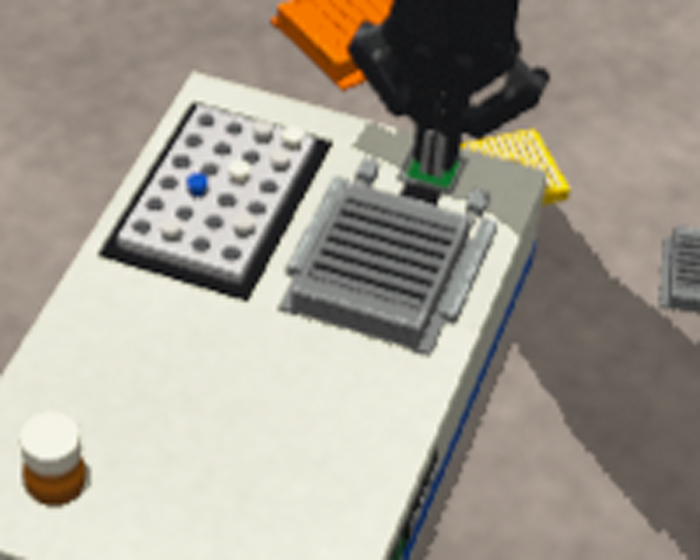

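Run:
```python
from h import *
q=np.load("q.npy")
for oy in(-85,-71):
    print(oy,proj("side",u2w(q,np.array([[-103.5,oy+50,110],[-6.5,oy+50,110],[-95,oy-50,132],[-15,oy-50,132]])/1e3)).round(1).tolist())
```

```text
-85 [[380.1, 225.0], [336.8, 211.8], [391.6, 184.9], [356.9, 175.0]]
-71 [[378.0, 229.7], [334.4, 216.3], [389.7, 189.2], [354.8, 179.2]]
```

The front near corner of the cover shifted from (379.3,223.3) to (377.9,228). The projections are (380.1,225.0) latched and (378.0,229.7) 14 mm on, so the cover is released. Next I raise the tip and align it to push.

```bash
python3 -m crank '[[0,0,-3,0,0,0,0],[0,0,-4,0,0,0,0],[0,0,-5,0,0,0,0],[0,1.2,-1,0,0,-0.3,0],[0,0,0,0,0,0,0],[0,0,0,0,0,0,0],[0,0,0,0,0,0,0],[0,0,0,0,0,0,0]]'
python3 goal.py -55 -135 122
```

```text
clock: 6.25
tcp_pos: [0.5101, -0.204, 0.2971]
orientation: [-0.0, 0.637, 0.771, -0.0]
wrist_force: [0.1, 0.2, 0.5]
finger_gap: 0.0001
shift tool mm [39.1  0.1  2.1] turn [-0.01 -0.   -0.01]
tip unit mm [ -55.1 -174.1  124.1] F [0.14 0.23 0.46] gap 0.0001 t 6.25
```

```bash
python3 -m crank '[[15,0,0,0,0,0,0],[12,0,1,0,0,0,0],[8,0,0.5,0,0,0,0],[8,0,0,0,0,0,0],[8,0,0,0,0,0,0],[8,0,0,0,0,0,0],[8,0,0,0,0,0,0],[7,0,0,0,0,0,0]]'
python3 goal.py -55 -45 122
python3 look.py p3 side
```

```text
clock: 7.25
tcp_pos: [0.4961, -0.1309, 0.2957]
orientation: [0.0, 0.637, 0.771, -0.0]
wrist_force: [0.6, -0.3, 0.5]
finger_gap: -0.0004
shift tool mm [54.7  0.   0.7] turn [ 0.01  0.01 -0.01]
tip unit mm [-55.  -99.8 122.7] F [ 0.62 -0.33  0.53] gap -0.0004 t 7.25
side crop origin [255 128]
```

View pics/p3.png

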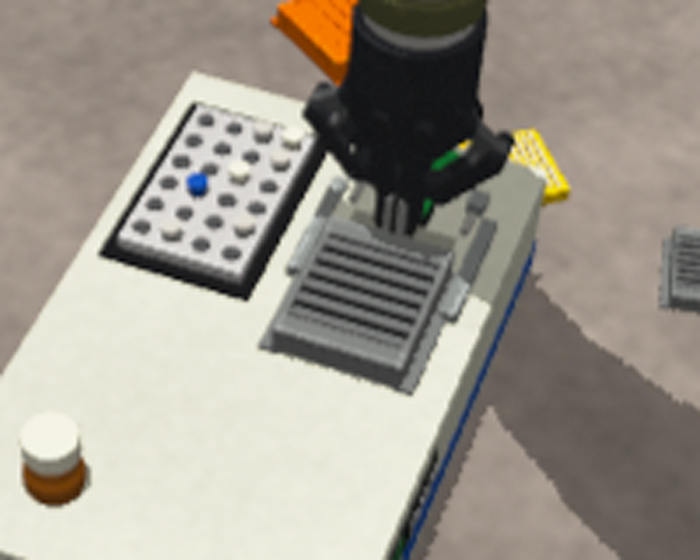

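The cover is sliding straight: the near front corner is at (410,390) in the crop, and the fingertip touches the middle of the back wall at (395,230). I'll keep pushing.

```bash
python3 -m crank '[[8,0,0,0,0,0,0],[9,0,0,0,0,0,0],[9,0,0,0,0,0,0],[9,0,0,0,0,0,0],[9,0,0,0,0,0,0],[8,0,0,0,0,0,0],[4,0,0,0,0,0,0],[2,0,0,0,0,0,0]]'
python3 goal.py -55 -45 122
python3 look.py p4 side
```

```text
clock: 8.3
tcp_pos: [0.4853, -0.0742, 0.2957]
orientation: [0.0, 0.637, 0.771, -0.0]
wrist_force: [0.7, -1.1, 1.8]
finger_gap: 0.0003
shift tool mm [-3.1 -0.   0.7] turn [0.   0.02 0.01]
tip unit mm [-55.  -42.  122.7] F [ 0.74 -1.15  1.82] gap 0.0003 t 8.3
side crop origin [255 128]
```

View pics/p4.png

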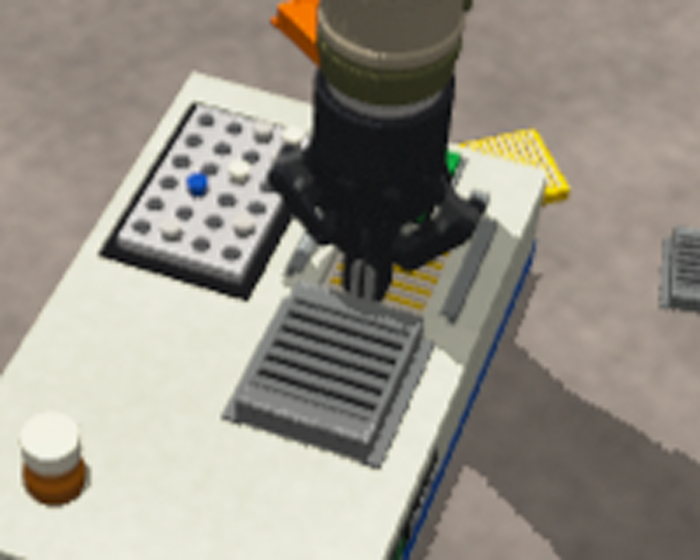

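```bash
cat > cov.py <<'E'
from h import *
import sys
q=np.load("q.npy");c,n=np.cos(q[2]),np.sin(q[2])
a=[float(v) for v in sys.argv[3:]];o=[float(v) for v in sys.argv[2].split(",")]
for i in range(0,len(a),3):
    p=ray(sys.argv[1],[a[i]/3.5+o[0],a[i+1]/3.5+o[1]],a[i+2]/1e3);d=p[:2]-q[:2];print((1e3*np.array([c*d[0]+n*d[1],-n*d[0]+c*d[1]])).round(1))
E
python3 cov.py side 255,128 378 466 110 224 416 110 438 347 110
```

```text
[-101.7   67.7]
[-7.5 67.5]
[-105.5  -29.3]
```

Two front corners put the cover origin at y ≈ +18 mm without yaw, which agrees with the fingertip (-42 + 11 = -31 for the back wall). Now I back off, lift and move clear to look.

```bash
python3 -m crank '[[-6,0,0,0,0,0,0],[-10,0,0,0,0,0,0],[-8,0,-15,0,0,0,0],[0,0,-40,0,0,0,0],[0,0,-40,0,0,0,0],[-40,-20,-10,0,0,0,0],[-45,-35,0,0,0,0,0],[-45,-35,0,0,0,0,0]]'
python3 -m crank '[[-45,-35,0,0,0,0,0],[-45,-35,0,0,0,0,0],[-45,-35,0,0,0,0,0],[-45,-35,0,0,0,0,0],[-45,-30,0,0,0,0,0],[-30,-20,0,0,0,0,0],[0,0,0,0,0,0,0],[0,0,0,0,0,0,0]]'
python3 look.py p5s side;python3 look.py p5t top
```

```text
clock: 9.35
tcp_pos: [0.4251, -0.2446, 0.401]
orientation: [0.001, 0.637, 0.771, -0.0]
wrist_force: [1.1, 0.1, -1.2]
finger_gap: 0.0002
clock: 10.35
tcp_pos: [0.2869, -0.5288, 0.4003]
orientation: [-0.0, 0.637, 0.771, 0.0]
wrist_force: [-0.2, -0.4, -0.1]
finger_gap: -0.0004
side crop origin [255 128]
top crop origin [265 167]
```

View pics/p5s.png

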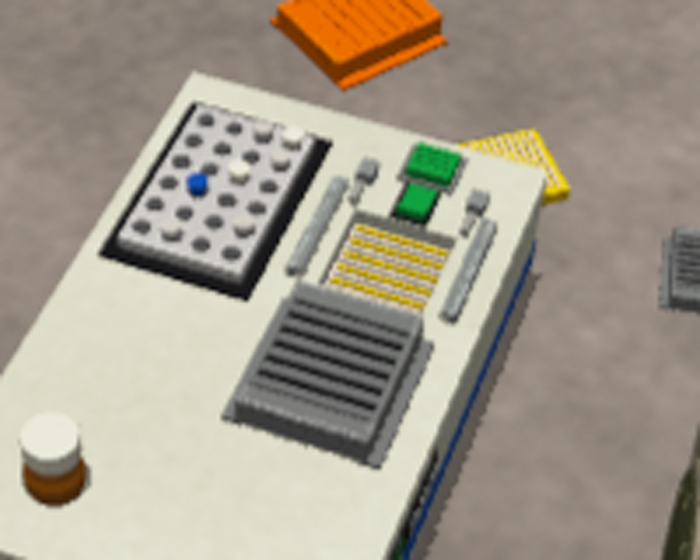

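View pics/p5t.png

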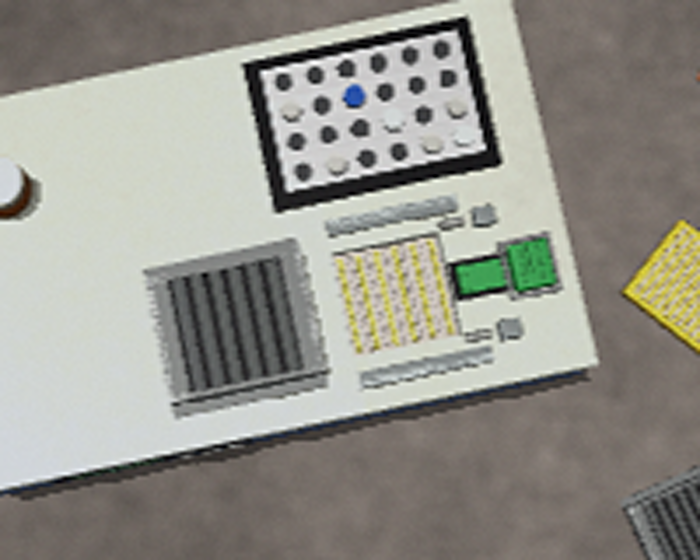

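The opening is fully clear: in the top crop the filter spans columns 335–460 and the cover's back edge is at (302,242)–(328,378), beyond the rail ends. In the side crop the cover lies flat and the tab is out again. Last I check the back corners and then hand in.

```bash
python3 cov.py top 265,167 305 243 110 328 385 110
python3 - <<'E'
from h import *
a=read_camera("top");b=cv2.imread("pics/top0.png")
d=cv2.absdiff(a,b).max(2)>40
for nm,(x,y) in dict(jar=(265,220),bottle=(225,308),beaker=(209,258),spare=(463,249)).items(): print(nm,int(d[y-28:y+28,x-22:x+22].sum()))
print(get_state()["clock"],get_state()["wrist_force"].round(1)); hand_in()
E
```

```text
[-10.3 -36.3]
[-102.4  -31.3]
jar 0
bottle 0
beaker 0
spare 0
10.5 [-0.2  0.6  0.4]
the job is handed in; nothing more can be done
```

I pressed the green tab fully in with the shut fingertips, at up to 11.5 N, and the cover let go. I then pushed it along the deck at the middle of its back wall, backed off, moved the arm clear and handed in at 10.5 s.

- **Opening:** it is fully uncovered. The cover's back edge measures about y = -31 to -36 mm of the unit, past the opening and rail ends at -50 mm.
- **Cover:** it looks flat on the deck in both pictures. After the arm backed off it was where the push left it.
- **Filter and other things:** the fingertip stayed 12 mm above the deck over the filter. The jar, bottle, beaker and spare filter show no change from the first top picture.
- **Disagreement:** the two back corners differ by 5 mm in y, which would mean about 3° of yaw. The front corners, taken from the side view, showed none. Either way the edge is clear by at least 14 mm.

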